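# Line up the sweet tins by height on the display board

## Task

Set the four lidded sweet tins on the display board in order of height, one standing upright and wholly on each white coaster: the shortest on the coaster next to the price card, so that the card is not hidden, rising step by step to the tallest next to the bell. Do not tip a tin over on the way, and leave the price card and the bell standing where they are.

Things in the scene. Friction and masses are not known exactly. Their poses are not given: they have to be found in the camera images.
- tin_64: the shortest of four upright round plain steel sweet tins with a small wooden lid knob, alike except in height: 50 mm in diameter with straight sides up to 54 mm, 64 mm high with the knob (knob 17 mm wide, 10 mm high; lid fixed), 164 g nominal. Loose. Origin: centre of its underside; z up along its axis.
- tin_84: the second shortest of four upright round plain steel sweet tins with a small wooden lid knob, alike except in height: 50 mm in diameter with straight sides up to 74 mm, 84 mm high with the knob (knob 17 mm wide, 10 mm high; lid fixed), 184 g nominal. Loose. Origin: centre of its underside; z up along its axis.
- tin_104: the second tallest of four upright round plain steel sweet tins with a small wooden lid knob, alike except in height: 50 mm in diameter with straight sides up to 94 mm, 104 mm high with the knob (knob 17 mm wide, 10 mm high; lid fixed), 204 g nominal. Loose. Origin: centre of its underside; z up along its axis.
- tin_124: the tallest of four upright round plain steel sweet tins with a small wooden lid knob, alike except in height: 50 mm in diameter with straight sides up to 114 mm, 124 mm high with the knob (knob 17 mm wide, 10 mm high; lid fixed), 224 g nominal. Loose. Origin: centre of its underside; z up along its axis.
- mark_a: one of four alike round white coasters, 74 mm in diameter and 3 mm thick, fixed 85 mm apart (centre to centre) in one straight row along a dark wooden board 350 x 95 x 12 mm that lies fixed on the worktop. The letters say nothing of the order in the row. Origin: centre of its underside, 12 mm above the worktop; the top to stand a tin on is 15 mm above the worktop.
- mark_b: one of four alike round white coasters, 74 mm in diameter and 3 mm thick, fixed 85 mm apart (centre to centre) in one straight row along a dark wooden board 350 x 95 x 12 mm that lies fixed on the worktop. The letters say nothing of the order in the row. Origin: centre of its underside, 12 mm above the worktop; the top to stand a tin on is 15 mm above the worktop.
- mark_c: one of four alike round white coasters, 74 mm in diameter and 3 mm thick, fixed 85 mm apart (centre to centre) in one straight row along a dark wooden board 350 x 95 x 12 mm that lies fixed on the worktop. The letters say nothing of the order in the row. Origin: centre of its underside, 12 mm above the worktop; the top to stand a tin on is 15 mm above the worktop.
- mark_d: one of four alike round white coasters, 74 mm in diameter and 3 mm thick, fixed 85 mm apart (centre to centre) in one straight row along a dark wooden board 350 x 95 x 12 mm that lies fixed on the worktop. The letters say nothing of the order in the row. Origin: centre of its underside, 12 mm above the worktop; the top to stand a tin on is 15 mm above the worktop.
- price_card: small white clear-footed price card stand, 40 x 60 x 54 mm (60 mm along its y), loose and light; it stands on the worktop just past one end of the row of coasters, in line with them, 90 mm from the centre of the end coaster. Origin: centre of its underside.
- bell: domed steel counter bell on a black foot, 76 mm in diameter, 59 mm high, loose, on the worktop just past the other end of the row, 90 mm from the centre of that end coaster. Origin: centre of its underside.

How it is judged (in metres and radians):
At the end, for the whole second after the job is handed in: Each tin upright (0.1 rad) and at rest on its own coaster (underside 10 to 20 mm above the worktop, axis within 13 mm of the coaster's centre), in order of height: shortest on the coaster nearest the price card, tallest on the one nearest the bell ((horizontal distance between tin_64 and mark_a below 0.013 m or horizontal distance between tin_64 and mark_b below 0.013 m or horizontal distance between tin_64 and mark_c below 0.013 m or horizontal distance between tin_64 and mark_d below 0.013 m) and horizontal distance between tin_64 and price_card between 0.048 and 0.132 m and height (world z) of tin_64 between 0.01 and 0.02 m and angle between each of tin_64, tin_84, tin_104, tin_124's own z axis and vertical below 0.1 rad and linear speed of each of tin_64, tin_84, tin_104, tin_124 below 0.02 m/s and (horizontal distance between tin_84 and mark_a below 0.013 m or horizontal distance between tin_84 and mark_b below 0.013 m or horizontal distance between tin_84 and mark_c below 0.013 m or horizontal distance between tin_84 and mark_d below 0.013 m) and horizontal distance between tin_84 and price_card between 0.133 and 0.217 m and height (world z) of tin_84 between 0.01 and 0.02 m and (horizontal distance between tin_104 and mark_a below 0.013 m or horizontal distance between tin_104 and mark_b below 0.013 m or horizontal distance between tin_104 and mark_c below 0.013 m or horizontal distance between tin_104 and mark_d below 0.013 m) and horizontal distance between tin_104 and price_card between 0.218 and 0.302 m and height (world z) of tin_104 between 0.01 and 0.02 m and (horizontal distance between tin_124 and mark_a below 0.013 m or horizontal distance between tin_124 and mark_b below 0.013 m or horizontal distance between tin_124 and mark_c below 0.013 m or horizontal distance between tin_124 and mark_d below 0.013 m) and horizontal distance between tin_124 and price_card between 0.303 and 0.387 m and height (world z) of tin_124 between 0.01 and 0.02 m); the robot touches nothing.
It fails at once if a tin is tipped over (more than 0.7 rad) (angle between any of tin_64, tin_84, tin_104, tin_124's own z axis and vertical above 0.7 rad).
It fails at once if the price card or the bell is shifted by more than 25 mm or knocked over (distance of any of price_card, bell from where it was at the start of the episode above 0.025 m or angle between any of price_card, bell's own z axis and vertical above 0.5 rad).
It also fails if it takes over 99 s, if anything falls off the work surface, if the arm or the gripper's body presses on something with over 40 N, if the wrist force passes 120 N, or if a joint passes its speed limit or range.

## Robot

A 6-joint arm with a two-finger parallel gripper is mounted at the origin on a cart in front of the work surface, level with it; the furniture and walls round the work are solid. World frame = base frame: x ahead of the robot, y to its left, z up, the work surface at z = 0. Lengths are in mm, angles in rad, forces in N, time in s.
With the tool pointing down it reaches from about 200 to 875 mm from the base axis. Payload 3.4 kg.
Tool frame: the origin (TCP) lies between the finger pads; the fingertips stand 14 mm ahead of it and the grasp point (between the pads) lies 5 mm behind it; z points along the fingers, y is the line along which they close (so a half turn about z gives the same grasp; the last joint's range is limited). The gripper opens to 94 mm and grips with 3 to 60 N. Pads are 16 mm wide; open, the fingers measure 119 mm over their backs; the gripper's body (75 mm by 177 mm) begins 78 mm behind the grasp point.
Start: joints at [-1.391, 0.276, 1.505, -0, 1.361, -0.121], TCP at [170.362, -549.218, 219.493] pointing down, gripper open.
Joint ranges: [-2.89, 2.89], [-0.75, 2.08], [0.22, 2.7], [-1.18, 4.32], [0.11, 2.71], [-2.7, 2.7]. Speed limits (rad/s): [2.57, 2.57, 3.14, 3.14, 3.14, 3.14].

## Interface

Orientations are given as a unit quaternion [w, x, y, z].
In Python, from bench import robot, eyes gives the robot as it stands. The module is installed in compiled form; this text tells all that it offers.
- The arm moves only by the shell command python3 -m creep 'ROWS'. ROWS is JSON, a list of rows, each an object with "rotation": the turn, a rotation vector about the tool's x, y, z in rad, a list of three; "delta_pos": the shift along the tool's x, y, z in mm, a list of three; "fingers": the closure in counts, from 0 (fully open) to 255 (shut). In form: [{"rotation": [wx, wy, wz], "delta_pos": [tx, ty, tz], "fingers": fingers}, ...]. A call has 1 to 10 rows; each row shifts and turns the commanded pose from where the row before left it, along the tool's axes as they then stand; what a row does not reach is not made up. A row lasts 1/8 s, in which the tool goes at most 62.5 mm and 10.7 degrees, less where a joint would pass 70% of its speed; a pose out of reach is approached as far as the arm can. A call with a gripper value outside its range is refused whole. The fingers move at their own pace and stop on an object; the grip force is fixed at half the most. Time passes only in rows, so rows that do not move let the fingers close. It gives the time, the measured TCP pose, the force, the opening and the grip force at its end, in the units of the state.
- robot.get_state(): the state, without advancing time (a new reading comes with each control period).
- eyes.get_image(name): name is "scene" or "top" or "wrist"; returns a dict with "pixels" (384x512x3 uint8, blue, green, red), "fx", "fy", "cx", "cy" (pixels), "view" (4x4, takes a point from world to camera coordinates). Camera axes: x right, y up, looking along -z (the intrinsics and any distortion apply to the point x, -y, -z); pixel columns grow to the right and rows downward; lengths in mm; the calibration is good to about 2 mm. A picture is of the moment at which its call begins. There is no depth.
- robot.finish_job(): hands the job in; it is judged then, once.
The state is a dict: "time_s": time; "joint_pos": joint angles; "joint_velocities": joint speeds; "effort": joint torques, N m; "ee_pos": TCP position; "orientation": TCP orientation; "force": force on the tool from outside, world axes, zero at the start; "wrist_torque": the same for the moment, N m; "gripper_width": finger opening in mm; "gripper_force": force on a finger pad.
Only numpy, scipy, OpenCV 4.12 (cv2) and the standard library are available. Lean on these libraries where they do the work, as an engineer would, in place of code of your own. Each camera call takes 0.05 s, during which the arm holds its last target. There are 200 camera calls.

## Working session

There is one attempt and no reset: what is moved stays moved. The work goes in short steps, Python scripts to look and compute and a shell command to move; the robot and the scene stay as the last step left them, time stands still between calls to the robot, and variables do not carry over. Pictures are saved under pics/ and viewed, at most 14 in all, crops included, and the job is handed in when it is done.

```bash
mkdir -p pics; python3 - <<'E'
from bench import robot, eyes
import cv2,numpy as np,pickle
s=robot.get_state();print(s)
d={}
for n in("scene","top","wrist"):
    d[n]=eyes.get_image(n);cv2.imwrite(f"pics/{n}0.png",d[n]["pixels"])
    print(n,d[n]["fx"],d[n]["fy"],d[n]["cx"],d[n]["cy"],[k for k in d[n]]);print(np.round(d[n]["view"],3).tolist())
pickle.dump(d,open("im0.pkl","wb"))
E
```

```text
{'time_s': 0.0, 'joint_pos': array([-1.39101783e+00,  2.76568343e-01,  1.50614067e+00, -6.83384197e-06,
        1.36070817e+00, -1.20992869e-01]), 'joint_velocities': array([-0.00113553,  0.00012011,  0.00057599,  0.00160444,  0.00119859,
        0.00104363]), 'effort': array([ 4.75980164e-05, -4.04582763e+01, -2.37229836e+01,  7.00723822e-02,
        3.43247002e-02, -1.31912439e-04]), 'ee_pos': array([ 170.24332257, -548.63362346,  218.61693738]), 'orientation': array([-9.11771162e-04,  9.88712850e-01,  1.49820119e-01, -3.01498252e-05]), 'force': array([-0.50081455,  0.10849629,  0.30796616]), 'wrist_torque': array([ 0.03367239, -0.03091387,  0.05136411]), 'gripper_force': 0.0, 'gripper_width': 93.77662268164633}
scene 419.8203571049638 419.8203571049638 266.160699602389 188.2902939082717 ['pixels', 'fx', 'fy', 'cx', 'cy', 'view']
[[-0.811, -0.585, 0.017, 359.108], [0.358, -0.473, 0.805, -220.706], [-0.463, 0.659, 0.593, -984.699], [0.0, 0.0, 0.0, 1.0]]
top 354.4183263645774 354.4183263645774 257.15040776534784 191.40830968101005 ['pixels', 'fx', 'fy', 'cx', 'cy', 'view']
[[-0.006, -1.0, 0.004, -30.16], [0.994, -0.006, 0.109, -467.731], [-0.109, 0.005, 0.994, -1178.797], [0.0, 0.0, 0.0, 1.0]]
wrist 265.397354240809 265.397354240809 258.39410731412 191.2067311769096 ['pixels', 'fx', 'fy', 'cx', 'cy', 'view']
[[0.296, -0.955, -0.002, -574.425], [0.925, 0.287, -0.248, 25.558], [0.238, 0.072, 0.969, -391.14], [0.0, 0.0, 0.0, 1.0]]
```

View pics/scene0.png

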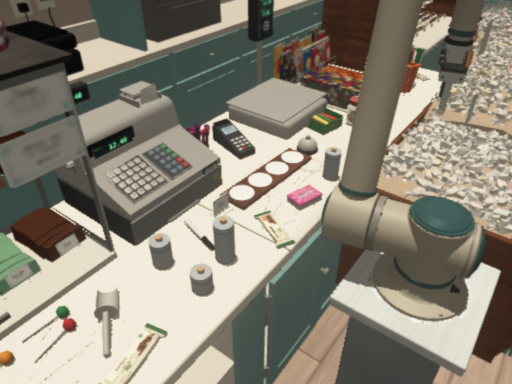

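View pics/top0.png

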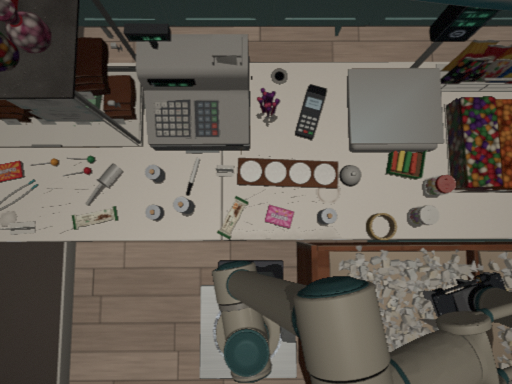

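The scene view shows tins at about (161,250), (202,280) the shortest, (224,240) the tallest and (332,163). The card is at (222,205), the bell at (308,146) and the coasters between them. In the top view the tins are at (154,173), (154,212), (182,205) and (328,217), the coasters run from (251,172) to (325,174), the card is at (225,171) and the bell at (350,175).

```bash
cat > h.py <<'E'
import cv2,numpy as np
def ray(im,u,v):
    V=np.array(im["view"]);R,t=V[:3,:3],V[:3,3]
    d=R.T@np.array([(u-im["cx"])/im["fx"],-(v-im["cy"])/im["fy"],-1.])
    return -R.T@t,d/np.linalg.norm(d)
def plane(im,u,v,z):
    o,d=ray(im,u,v);return o+d*(z-o[2])/d[2]
def tri(a,pa,b,pb):
    o1,d1=ray(a,*pa);o2,d2=ray(b,*pb)
    k=np.linalg.lstsq(np.c_[d1,-d2],o2-o1,rcond=None)[0]
    p,q=o1+k[0]*d1,o2+k[1]*d2
    return (p+q)/2,np.linalg.norm(p-q)
def proj(im,p):
    c=np.array(im["view"])@np.r_[p,1];return im["cx"]+im["fx"]*c[0]/-c[2],im["cy"]-im["fy"]*c[1]/-c[2]
def blobs(m,lo,hi):
    n,_,s,c=cv2.connectedComponentsWithStats(m.astype(np.uint8))
    return [(np.round(c[i],1).tolist(),int(s[i,4]),s[i,:4].tolist()) for i in range(1,n) if lo<=s[i,4]<=hi]
E
python3 - <<'E'
from h import *;import pickle
d=pickle.load(open("im0.pkl","rb"))
S,T=d["scene"],d["top"]
def near(im,pts,r):
    hsv=cv2.cvtColor(im["pixels"],cv2.COLOR_BGR2HSV)
    m=(hsv[...,0]>=5)&(hsv[...,0]<=22)&(hsv[...,1]>90)&(hsv[...,2]>90)
    out=[]
    for u,v in pts:
        w=np.zeros_like(m);w[v-r:v+r,u-r:u+r]=1
        b=blobs(m&w,3,200);print((u,v),b);out.append(max(b,key=lambda x:x[1])[0] if b else None)
    return out
sp=near(S,[(161,238),(202,268),(224,222),(332,150)],12)
tp=near(T,[(154,173),(154,212),(182,205),(328,217)],10)
for a,b in zip(sp,tp):
    if a and b:
        p,e=tri(S,a,T,b);print(np.round(p),round(e,1))
def white(im,box,lo,hi):
    x0,y0,x1,y1=box;hsv=cv2.cvtColor(im["pixels"],cv2.COLOR_BGR2HSV)
    m=np.zeros(hsv.shape[:2],bool);m[y0:y1,x0:x1]=((hsv[...,2]>170)&(hsv[...,1]<60))[y0:y1,x0:x1]
    return blobs(m,lo,hi)
print("top c");tc=white(T,(240,161,337,186),150,700)
for c in tc:print(c,np.round(plane(T,*c[0],15)))
print("scene c");sc=white(S,(231,148,311,205),60,700)
for c in sc:print(c,np.round(plane(S,*c[0],15)))
for a,b in zip(sorted(tc),sorted(sc)):p,e=tri(S,b[0],T,a[0]);print(np.round(p),round(e,1))
print("bell",np.round(plane(T,350,175,40)),"card",np.round(plane(T,225,171,40)),"regL/R",[np.round(plane(T,u,v,60)) for u,v in((147,148),(250,148))])
print("shelf post",np.round(tri(S,(107,243),T,(142,147))[0]))
big=cv2.resize(T["pixels"][125:245,130:360],None,fx=3.4,fy=3.4,interpolation=cv2.INTER_CUBIC);cv2.imwrite("pics/topcrop.png",big)
E
```

```text
(161, 238) [([158.2, 237.4], 24, [156, 235, 6, 6])]
(202, 268) [([200.3, 268.6], 27, [198, 266, 6, 6])]
(224, 222) [([222.6, 219.5], 24, [220, 217, 6, 6])]
(332, 150) [([333.3, 148.7], 10, [332, 147, 4, 4])]
(154, 173) [([151.5, 171.2], 13, [150, 170, 4, 4])]
(154, 212) [([151.6, 211.6], 13, [150, 210, 4, 4])]
(182, 205) [([180.2, 204.0], 12, [179, 202, 4, 5])]
(328, 217) [([329.1, 215.4], 11, [328, 214, 3, 4])]
[530. 311.  80.] 0.1
[399. 313.  61.] 1.3
[419. 208. 120.] 0.6
[ 381. -260.  101.] 0.4
top c
([250.4, 171.2], 272, [241, 161, 20, 20]) [539. -10.  15.]
([274.9, 172.3], 263, [266, 162, 19, 20]) [535. -95.  15.]
([299.4, 173.8], 235, [290, 163, 20, 20]) [ 529. -179.   15.]
scene c
([276.5, 167.5], 251, [265, 161, 24, 14]) [ 532. -179.   15.]
([259.7, 179.3], 279, [248, 172, 24, 15]) [535. -94.  15.]
([241.9, 192.2], 305, [231, 185, 24, 16]) [538. -10.  15.]
[539. -10.  15.] 0.7
[535. -94.  15.] 0.8
[ 530. -178.   16.] 2.2
bell [ 520. -347.   40.] card [536.  75.  40.] regL/R [array([612., 334.,  60.]), array([610., -10.,  60.])]
shelf post [631. 368.  43.]
```

View pics/topcrop.png

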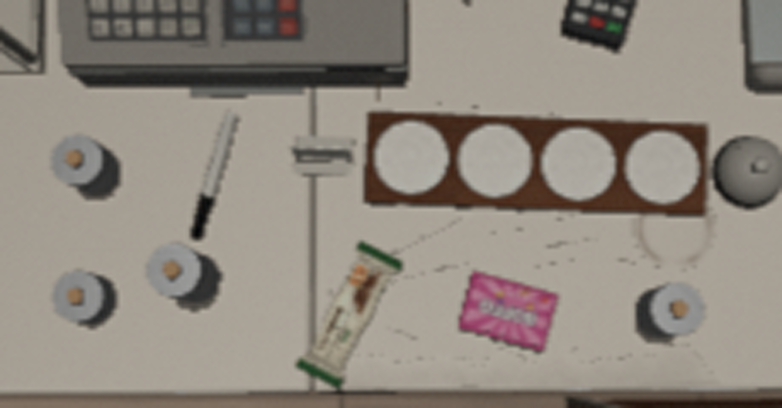

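Triangulating the knobs gives heights of about 61, 80, 101 and 120, so the tins are: tin_64 (399,313), tin_84 (530,311), tin_124 (419,208) and tin_104 (381,-260). The coasters, with tops at about 15, are (539,-10), (535,-94), (530,-179) and, by extrapolation, (526,-263). I'll work from the tallest down, closing the fingers along y.

```bash
python3 -m creep '[{"rotation":[0,0,0.15],"delta_pos":[0,0,0],"fingers":0},{"rotation":[0,0,0.15],"delta_pos":[0,0,0],"fingers":0},{"rotation":[0,0,0],"delta_pos":[15,-47,-3],"fingers":0},{"rotation":[0,0,0],"delta_pos":[15,-47,-3],"fingers":0},{"rotation":[0,0,0],"delta_pos":[15,-47,-3],"fingers":0},{"rotation":[0,0,0],"delta_pos":[15,-47,-3],"fingers":0},{"rotation":[0,0,0],"delta_pos":[15,-47,-3],"fingers":0},{"rotation":[0,0,0],"delta_pos":[15,-47,-3],"fingers":0},{"rotation":[0,0,0],"delta_pos":[15,-47,-3],"fingers":0},{"rotation":[0,0,0],"delta_pos":[15,-47,-3],"fingers":0}]'
```

```text
time_s: 1.4
ee_pos: [290.1, -171.5, 243.5]
orientation: [0.0, 1.0, 0.0, 0.0]
force: [1.0, -0.2, -0.4]
gripper_width: 94.0
gripper_force: 0.0
```

```bash
python3 -m creep '[{"rotation":[0,0,0],"delta_pos":[16,-47,0],"fingers":0},{"rotation":[0,0,0],"delta_pos":[16,-47,0],"fingers":0},{"rotation":[0,0,0],"delta_pos":[16,-47,0],"fingers":0},{"rotation":[0,0,0],"delta_pos":[16,-47,0],"fingers":0},{"rotation":[0,0,0],"delta_pos":[16,-47,0],"fingers":0},{"rotation":[0,0,0],"delta_pos":[16,-47,0],"fingers":0},{"rotation":[0,0,0],"delta_pos":[16,-47,0],"fingers":0},{"rotation":[0,0,0],"delta_pos":[16,-47,0],"fingers":0},{"rotation":[0,0,0],"delta_pos":[0,0,0],"fingers":0},{"rotation":[0,0,0],"delta_pos":[0,0,0],"fingers":0}]'
cat > w.py <<'E'
import sys,os
from bench import robot,eyes
from h import *
w=eyes.get_image("wrist");s=robot.get_state()
cv2.imwrite("pics/%s.png"%sys.argv[1],w["pixels"])
hsv=cv2.cvtColor(w["pixels"],cv2.COLOR_BGR2HSV)
m=(hsv[...,0]>=5)&(hsv[...,0]<=22)&(hsv[...,1]>90)&(hsv[...,2]>90)
print("tcp",np.round(s["ee_pos"],1),"q",np.round(s["joint_pos"],2),"W",round(s["gripper_width"],1))
for z in map(float,sys.argv[2:]):
    for c in blobs(m,30,2000):print(z,c,np.round(plane(w,*c[0],z),1))
E
python3 w.py w1 120 80 61
```

```text
time_s: 2.65
ee_pos: [417.1, 202.5, 243.0]
orientation: [0.001, 1.0, 0.001, -0.001]
force: [1.0, 0.2, -0.9]
gripper_width: 93.9
gripper_force: 0.0
tcp [417.1 202.1 243.1] q [ 0.3   0.09  1.68 -0.    1.37  1.87] W 94.0
120.0 ([164.4, 88.8], 146, [158, 82, 13, 15]) [523.  298.1 120. ]
120.0 ([364.2, 173.2], 156, [358, 164, 14, 26]) [435.9  85.5 120. ]
120.0 ([374.9, 175.7], 43, [370, 168, 10, 18]) [433.1  73.4 120. ]
120.0 ([177.0, 194.0], 100, [172, 189, 11, 11]) [411.9 293.6 120. ]
120.0 ([84.0, 192.8], 32, [81, 190, 8, 7]) [413.2 397.9 120. ]
120.0 ([122.5, 252.2], 839, [101, 239, 51, 39]) [340. 364. 120.]
120.0 ([376.6, 245.0], 185, [364, 239, 21, 18]) [349.6  62.2 120. ]
120.0 ([78.8, 297.4], 100, [76, 279, 8, 35]) [277.9 426.5 120. ]
120.0 ([436.9, 285.7], 40, [434, 279, 7, 13]) [294.9 -18.5 120. ]
120.0 ([439.4, 303.1], 90, [437, 293, 6, 21]) [270.  -25.9 120. ]
80.0 ([164.4, 88.8], 146, [158, 82, 13, 15]) [527.6 311.4  80. ]
80.0 ([364.2, 173.2], 156, [358, 164, 14, 26]) [428.4  69.3  80. ]
80.0 ([374.9, 175.7], 43, [370, 168, 10, 18]) [425.2  55.5  80. ]
80.0 ([177.0, 194.0], 
[... 389 characters left out ...]
], 90, [437, 293, 6, 21]) [239.5 -57.6  80. ]
61.0 ([164.4, 88.8], 146, [158, 82, 13, 15]) [529.8 317.7  61. ]
61.0 ([364.2, 173.2], 156, [358, 164, 14, 26]) [424.9  61.6  61. ]
61.0 ([374.9, 175.7], 43, [370, 168, 10, 18]) [421.5  47.   61. ]
61.0 ([177.0, 194.0], 100, [172, 189, 11, 11]) [396.  312.3  61. ]
61.0 ([84.0, 192.8], 32, [81, 190, 8, 7]) [397.6 438.   61. ]
61.0 ([122.5, 252.2], 839, [101, 239, 51, 39]) [309.4 397.1  61. ]
61.0 ([376.6, 245.0], 185, [364, 239, 21, 18]) [321.   33.5  61. ]
61.0 ([78.8, 297.4], 100, [76, 279, 8, 35]) [234.6 472.4  61. ]
61.0 ([436.9, 285.7], 40, [434, 279, 7, 13]) [255.  -63.7  61. ]
61.0 ([439.4, 303.1], 90, [437, 293, 6, 21]) [225.  -72.6  61. ]
```

View pics/w1.png

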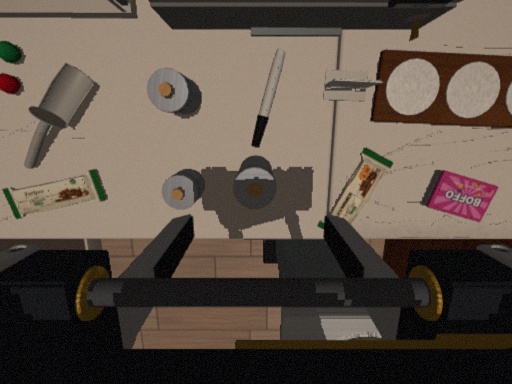

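The wrist view shows tin_124 at (255,188) with its knob at (255,190), nearly centred between the fingers. tin_64 is at (180,192) and tin_84 at (168,92). The positions agree with the first measurement to within 3 mm, so I'll descend and grip.

```bash
python3 -m creep '[{"rotation":[0,0,0],"delta_pos":[0,-6,28],"fingers":0},{"rotation":[0,0,0],"delta_pos":[0,0,40],"fingers":0},{"rotation":[0,0,0],"delta_pos":[0,0,40],"fingers":0},{"rotation":[0,0,0],"delta_pos":[0,0,40],"fingers":0},{"rotation":[0,0,0],"delta_pos":[0,0,0],"fingers":0},{"rotation":[0,0,0],"delta_pos":[0,0,0],"fingers":255},{"rotation":[0,0,0],"delta_pos":[0,0,0],"fingers":255},{"rotation":[0,0,0],"delta_pos":[0,0,0],"fingers":255},{"rotation":[0,0,0],"delta_pos":[0,0,0],"fingers":255},{"rotation":[0,0,0],"delta_pos":[0,0,0],"fingers":255}]'
```

```text
time_s: 3.95
ee_pos: [417.9, 208.8, 95.7]
orientation: [0.0, 1.0, 0.001, 0.0]
force: [0.6, -0.6, 2.0]
gripper_width: 49.5
gripper_force: 29.9
```

```bash
python3 -m creep '[{"rotation":[0,0,0],"delta_pos":[0,0,-20],"fingers":255},{"rotation":[0,0,0],"delta_pos":[0,0,-40],"fingers":255},{"rotation":[0,0,0],"delta_pos":[0,0,-40],"fingers":255},{"rotation":[0,0,0],"delta_pos":[4,20,0],"fingers":255},{"rotation":[0,0,0],"delta_pos":[9,40,0],"fingers":255},{"rotation":[0,0,0],"delta_pos":[9,40,0],"fingers":255},{"rotation":[0,0,0],"delta_pos":[9,40,0],"fingers":255},{"rotation":[0,0,0],"delta_pos":[9,40,0],"fingers":255},{"rotation":[0,0,0],"delta_pos":[9,40,0],"fingers":255},{"rotation":[0,0,0],"delta_pos":[9,40,0],"fingers":255}]' && python3 -m creep '[{"rotation":[0,0,0],"delta_pos":[9,40,0],"fingers":255},{"rotation":[0,0,0],"delta_pos":[9,40,0],"fingers":255},{"rotation":[0,0,0],"delta_pos":[9,40,0],"fingers":255},{"rotation":[0,0,0],"delta_pos":[9,40,0],"fingers":255},{"rotation":[0,0,0],"delta_pos":[9,40,0],"fingers":255},{"rotation":[0,0,0],"delta_pos":[5,12,0],"fingers":255},{"rotation":[0,0,0],"delta_pos":[0,0,0],"fingers":255},{"rotation":[0,0,0],"delta_pos":[0,0,0],"fingers":255}]'; python3 w.py w2; python3 - <<'E'
from bench import eyes
import cv2
s=eyes.get_image("scene")["pixels"];t=eyes.get_image("top")["pixels"]
a=cv2.resize(s[90:240,190:370],(400,333));b=cv2.resize(t[110:260,220:400],(400,333))
cv2.imwrite("pics/st2.png",cv2.hconcat([a,b]))
E
```

```text
time_s: 5.2
ee_pos: [475.7, -52.0, 194.9]
orientation: [-0.0, 1.0, 0.0, -0.001]
force: [0.3, 0.1, -2.0]
gripper_width: 50.0
gripper_force: 29.9
time_s: 6.2
ee_pos: [525.6, -261.3, 195.1]
orientation: [-0.001, 1.0, 0.001, -0.001]
force: [0.9, -0.2, -2.2]
gripper_width: 49.5
gripper_force: 29.9
tcp [ 525.7 -261.3  195.4] q [-0.58  0.31  1.52  0.    1.32  0.99] W 49.6
```

View pics/w2.png

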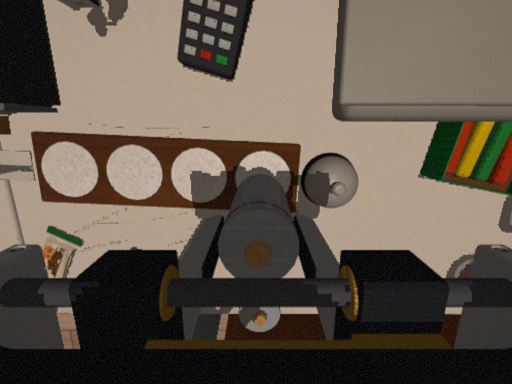

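The tin is held with its knob at (258,253). Coasters c1 to c3 are clear at (69,168), (134,171) and (199,175), and c4 is behind the tin at (263,178). The bell is at (330,182). I'll refine the coasters from this view and check the knob.

```bash
python3 - <<'E'
from bench import eyes,robot
from h import *
w=eyes.get_image("wrist");hsv=cv2.cvtColor(w["pixels"],cv2.COLOR_BGR2HSV)
m=np.zeros(hsv.shape[:2],bool);m[135:208,36:230]=((hsv[...,2]>150)&(hsv[...,1]<60))[135:208,36:230]
P=[]
for c in blobs(m,800,4000):
    x,y,a,b=c[2];P.append(plane(w,x+a/2-.5,y+b/2-.5,15));print(c,np.round(P[-1],1))
print(np.round(plane(w,257.5,253,tz:=robot.get_state()["ee_pos"][2]-95.5+120),1))
# top view of row now
t=eyes.get_image("top");h2=cv2.cvtColor(t["pixels"],cv2.COLOR_BGR2HSV)
d=np.zeros(h2.shape[:2],bool);d[155:192,232:345]=((h2[...,2]<110)&(h2[...,1]>80))[155:192,232:345]
print(blobs(d,200,5000))
E
```

```text
([69.2, 169.2], 2356, [41, 142, 57, 55]) [539.1 -12.   15. ]
([133.9, 172.1], 2344, [107, 145, 55, 55]) [535.3 -97.3  15. ]
([193.3, 168.4], 1417, [171, 149, 54, 52]) [ 532.1 -181.1   15. ]
[ 525.  -261.4  220.3]
[([273.1, 172.6], 750, [237, 158, 77, 29])]
```

```bash
python3 -m creep '[{"rotation":[0,0,0],"delta_pos":[2,4,20],"fingers":255},{"rotation":[0,0,0],"delta_pos":[0,0,30],"fingers":255},{"rotation":[0,0,0],"delta_pos":[0,0,20],"fingers":255},{"rotation":[0,0,0],"delta_pos":[0,0,9],"fingers":255},{"rotation":[0,0,0],"delta_pos":[0,0,3],"fingers":255},{"rotation":[0,0,0],"delta_pos":[0,0,1],"fingers":255},{"rotation":[0,0,0],"delta_pos":[0,0,1],"fingers":255},{"rotation":[0,0,0],"delta_pos":[0,0,0],"fingers":255}]'
```

```text
time_s: 7.45
ee_pos: [528.4, -267.1, 112.0]
orientation: [0.0, 1.0, 0.0, 0.0]
force: [0.2, 0.7, -2.8]
gripper_width: 49.6
gripper_force: 29.9
```

```bash
python3 -m creep '[{"rotation":[0,0,0],"delta_pos":[0,-1,1],"fingers":255},{"rotation":[0,0,0],"delta_pos":[0,0,0],"fingers":255},{"rotation":[0,0,0],"delta_pos":[0,0,0],"fingers":70},{"rotation":[0,0,0],"delta_pos":[0,0,0],"fingers":70},{"rotation":[0,0,0],"delta_pos":[0,0,0],"fingers":70},{"rotation":[0,0,0],"delta_pos":[0,0,-30],"fingers":70},{"rotation":[0,0,0],"delta_pos":[0,0,-40],"fingers":70},{"rotation":[0,0,0],"delta_pos":[0,0,-40],"fingers":0},{"rotation":[0,0,0],"delta_pos":[0,0,0],"fingers":0}]'
```

```text
time_s: 8.57
ee_pos: [530.0, -267.1, 224.2]
orientation: [0.002, 1.0, 0.0, 0.003]
force: [0.2, 0.8, 0.2]
gripper_width: 84.6
gripper_force: 0.0
```

```bash
python3 -m creep '[{"rotation":[0,0,0],"delta_pos":[-37,-1,0],"fingers":0},{"rotation":[0,0,0],"delta_pos":[-37,-2,0],"fingers":0},{"rotation":[0,0,0],"delta_pos":[-37,-2,0],"fingers":0},{"rotation":[0,0,0],"delta_pos":[-37,-2,0],"fingers":0},{"rotation":[0,0,0],"delta_pos":[0,0,0],"fingers":0},{"rotation":[0,0,0],"delta_pos":[0,0,0],"fingers":0}]'; python3 w.py w3 101 | grep -v Z | awk 'NR<14'
```

```text
time_s: 9.32
ee_pos: [380.6, -259.1, 220.0]
orientation: [-0.0, 1.0, 0.0, 0.0]
force: [0.2, 0.1, -0.7]
gripper_width: 94.1
gripper_force: 0.0
tcp [ 380.9 -259.2  220.1] q [-0.75  0.1   1.73  0.    1.31  0.82] W 94.1
101.0 ([466.0, 25.0], 506, [453, 0, 27, 52]) [ 543.4 -457.   101. ]
101.0 ([268.7, 30.8], 288, [260, 21, 19, 20]) [ 538.5 -269.2  101. ]
101.0 ([508.4, 52.5], 119, [504, 38, 8, 25]) [ 519.6 -502.9  101. ]
101.0 ([44.3, 154.0], 248, [36, 140, 21, 38]) [420.9 -30.6 101. ]
101.0 ([56.3, 148.5], 30, [52, 145, 8, 10]) [426.7 -44.5 101. ]
101.0 ([401.2, 205.1], 1011, [368, 173, 68, 65]) [ 364.  -419.3  101. ]
101.0 ([230.2, 255.7], 151, [224, 249, 13, 20]) [ 301.4 -226.1  101. ]
101.0 ([292.3, 261.7], 1822, [239, 249, 94, 29]) [ 293.6 -299.6  101. ]
101.0 ([401.5, 252.9], 57, [391, 249, 17, 9]) [ 305.2 -427.5  101. ]
101.0 ([387.4, 259.0], 34, [383, 256, 11, 7]) [ 297.2 -411.9  101. ]
101.0 ([403.1, 267.7], 121, [398, 257, 10, 21]) [ 285.8 -432.   101. ]
101.0 ([437.5, 296.6], 104, [432, 277, 9, 37]) [ 246.2 -479.7  101. ]
```

View pics/w3.png

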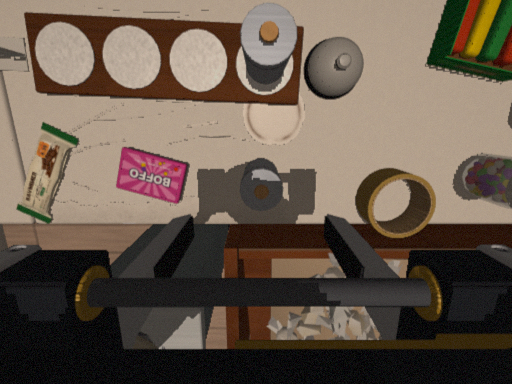

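tin_124 stands upright on c4, with its knob at (269,31). tin_104 is centred between the fingers, with its knob at (262,191).

```bash
python3 -m creep '[{"rotation":[0,0,0],"delta_pos":[-1,2,25],"fingers":0},{"rotation":[0,0,0],"delta_pos":[0,0,40],"fingers":0},{"rotation":[0,0,0],"delta_pos":[0,0,40],"fingers":0},{"rotation":[0,0,0],"delta_pos":[0,0,39],"fingers":0},{"rotation":[0,0,0],"delta_pos":[0,0,0],"fingers":0},{"rotation":[0,0,0],"delta_pos":[0,0,0],"fingers":255},{"rotation":[0,0,0],"delta_pos":[0,0,0],"fingers":255},{"rotation":[0,0,0],"delta_pos":[0,0,0],"fingers":255},{"rotation":[0,0,0],"delta_pos":[0,0,0],"fingers":255},{"rotation":[0,0,0],"delta_pos":[0,0,0],"fingers":255}]'
```

```text
time_s: 10.62
ee_pos: [379.3, -261.4, 76.9]
orientation: [0.0, 1.0, 0.0, 0.0]
force: [-0.2, -0.1, 1.6]
gripper_width: 49.8
gripper_force: 30.0
```

```bash
python3 -m creep '[{"rotation":[0,0,0],"delta_pos":[0,0,-20],"fingers":255},{"rotation":[0,0,0],"delta_pos":[0,0,-40],"fingers":255},{"rotation":[0,0,0],"delta_pos":[0,-20,-30],"fingers":255},{"rotation":[0,0,0],"delta_pos":[20,-31,0],"fingers":255},{"rotation":[0,0,0],"delta_pos":[35,-30,0],"fingers":255},{"rotation":[0,0,0],"delta_pos":[35,0,0],"fingers":255},{"rotation":[0,0,0],"delta_pos":[35,0,0],"fingers":255},{"rotation":[0,0,0],"delta_pos":[27,0,0],"fingers":255},{"rotation":[0,0,0],"delta_pos":[0,0,0],"fingers":255},{"rotation":[0,0,0],"delta_pos":[0,0,0],"fingers":255}]'; python3 -m creep '[{"rotation":[0,0,0],"delta_pos":[0,0,20],"fingers":255},{"rotation":[0,0,0],"delta_pos":[0,0,25],"fingers":255},{"rotation":[0,0,0],"delta_pos":[0,0,15],"fingers":255},{"rotation":[0,0,0],"delta_pos":[0,0,8],"fingers":255},{"rotation":[0,0,0],"delta_pos":[0,0,3],"fingers":255},{"rotation":[0,0,0],"delta_pos":[0,0,1],"fingers":255},{"rotation":[0,0,0],"delta_pos":[0,0,1],"fingers":255},{"rotation":[0,0,0],"delta_pos":[0,0,0],"fingers":255},{"rotation":[0,0,0],"delta_pos":[0,0,0],"fingers":255}]'; python3 w.py w4
```

```text
time_s: 11.88
ee_pos: [529.6, -179.6, 165.8]
orientation: [-0.0, 1.0, 0.0, -0.001]
force: [-0.5, 0.3, -1.9]
gripper_width: 49.7
gripper_force: 30.0
time_s: 13.0
ee_pos: [531.2, -180.0, 93.7]
orientation: [0.0, 1.0, 0.0, 0.0]
force: [0.2, -0.7, -1.7]
gripper_width: 49.8
gripper_force: 30.0
tcp [ 531.2 -180.    93.6] q [-0.45  0.35  1.73 -0.    1.06  1.12] W 49.4
```

View pics/w4.png

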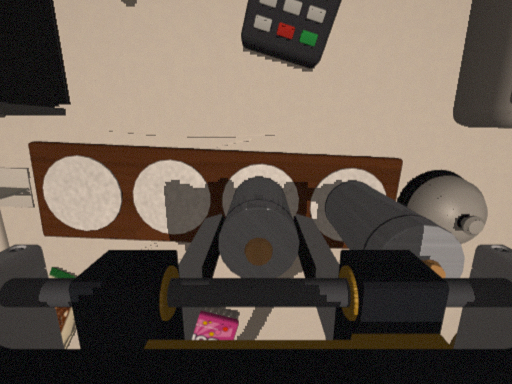

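The tin is over c3, clear of tin_124. I'll lower the last bit, release, and go for tin_84.

```bash
python3 -m creep '[{"rotation":[0,0,0],"delta_pos":[0,0,1.5],"fingers":255},{"rotation":[0,0,0],"delta_pos":[0,0,0],"fingers":255},{"rotation":[0,0,0],"delta_pos":[0,0,0],"fingers":70},{"rotation":[0,0,0],"delta_pos":[0,0,0],"fingers":70},{"rotation":[0,0,0],"delta_pos":[0,0,0],"fingers":70},{"rotation":[0,0,0],"delta_pos":[0,0,-30],"fingers":70},{"rotation":[0,0,0],"delta_pos":[0,0,-40],"fingers":70},{"rotation":[0,0,0],"delta_pos":[0,0,-40],"fingers":70},{"rotation":[0,0,0],"delta_pos":[0,-30,-10],"fingers":0},{"rotation":[0,0,0],"delta_pos":[0,-45,0],"fingers":0}]'; python3 -m creep '[{"rotation":[0,0,0],"delta_pos":[0,-45,0],"fingers":0},{"rotation":[0,0,0],"delta_pos":[0,-45,0],"fingers":0},{"rotation":[0,0,0],"delta_pos":[0,-45,0],"fingers":0},{"rotation":[0,0,0],"delta_pos":[0,-45,0],"fingers":0},{"rotation":[0,0,0],"delta_pos":[0,-45,0],"fingers":0},{"rotation":[0,0,0],"delta_pos":[0,-45,0],"fingers":0},{"rotation":[0,0,0],"delta_pos":[0,-45,0],"fingers":0},{"rotation":[0,0,0],"delta_pos":[0,-45,0],"fingers":0},{"rotation":[0,0,0],"delta_pos":[-2,-45,0],"fingers":0},{"rotation":[0,0,0],"delta_pos":[0,-10,0],"fingers":0}]';python3 -m creep '[{"rotation":[0,0,0],"delta_pos":[0,0,0],"fingers":0},{"rotation":[0,0,0],"delta_pos":[0,0,0],"fingers":0}]'; python3 w.py w5 80 | awk 'NR<6'
```

```text
time_s: 14.3
ee_pos: [532.0, -105.3, 213.5]
orientation: [0.001, 1.0, -0.001, 0.002]
force: [0.9, -0.6, -0.2]
gripper_width: 84.7
gripper_force: 0.0
time_s: 15.55
ee_pos: [528.2, 312.5, 211.7]
orientation: [-0.0, 1.0, 0.002, -0.0]
force: [-0.5, -1.4, -0.0]
gripper_width: 93.8
gripper_force: 0.0
time_s: 15.8
ee_pos: [528.7, 308.7, 211.9]
orientation: [0.001, 1.0, -0.0, -0.0]
force: [0.0, 0.4, 0.3]
gripper_width: 93.9
gripper_force: 0.0
tcp [528.8 308.7 212. ] q [ 0.42  0.34  1.43 -0.    1.37  1.99] W 93.9
80.0 ([437.4, 246.1], 68, [431, 242, 13, 8]) [455.4  89.8  80. ]
80.0 ([438.6, 297.9], 134, [434, 279, 9, 36]) [382.5  76.1  80. ]
80.0 ([78.9, 303.3], 38, [78, 292, 3, 23]) [374.8 541.2  80. ]
```

View pics/w5.png

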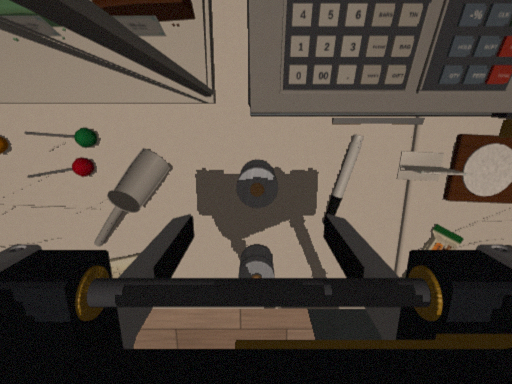

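tin_84's knob is at (257,188), centred between the fingers, with tin_64 behind it at (257,268). The shelf post and register are clear.

```bash
python3 -m creep '[{"rotation":[0,0,0],"delta_pos":[0,-2,36],"fingers":0},{"rotation":[0,0,0],"delta_pos":[0,0,40],"fingers":0},{"rotation":[0,0,0],"delta_pos":[0,0,40],"fingers":0},{"rotation":[0,0,0],"delta_pos":[0,0,40],"fingers":0},{"rotation":[0,0,0],"delta_pos":[0,0,0],"fingers":0},{"rotation":[0,0,0],"delta_pos":[0,0,0],"fingers":255},{"rotation":[0,0,0],"delta_pos":[0,0,0],"fingers":255},{"rotation":[0,0,0],"delta_pos":[0,0,0],"fingers":255},{"rotation":[0,0,0],"delta_pos":[0,0,0],"fingers":255},{"rotation":[0,0,0],"delta_pos":[0,0,0],"fingers":255}]'
```

```text
time_s: 17.1
ee_pos: [528.8, 311.6, 56.4]
orientation: [0.001, 1.0, 0.001, 0.0]
force: [-0.1, -2.0, 3.0]
gripper_width: 49.1
gripper_force: 30.0
```

```bash
python3 -m creep '[{"rotation":[0,0,0],"delta_pos":[0,0,-20],"fingers":255},{"rotation":[0,0,0],"delta_pos":[0,0,-40],"fingers":255},{"rotation":[0,0,0],"delta_pos":[0,0,-40],"fingers":255},{"rotation":[0,0,0],"delta_pos":[0,20,-10],"fingers":255},{"rotation":[0,0,0],"delta_pos":[0,40,0],"fingers":255},{"rotation":[0,0,0],"delta_pos":[1,40,0],"fingers":255},{"rotation":[0,0,0],"delta_pos":[1,40,0],"fingers":255},{"rotation":[0,0,0],"delta_pos":[1,40,0],"fingers":255},{"rotation":[0,0,0],"delta_pos":[1,40,0],"fingers":255},{"rotation":[0,0,0],"delta_pos":[1,40,0],"fingers":255}]'; python3 -m creep '[{"rotation":[0,0,0],"delta_pos":[1,40,0],"fingers":255},{"rotation":[0,0,0],"delta_pos":[0,40,0],"fingers":255},{"rotation":[0,0,0],"delta_pos":[0,40,0],"fingers":255},{"rotation":[0,0,0],"delta_pos":[0,27,0],"fingers":255},{"rotation":[0,0,0],"delta_pos":[0,0,0],"fingers":255},{"rotation":[0,0,0],"delta_pos":[0,0,0],"fingers":255},{"rotation":[0,0,0],"delta_pos":[0,0,0],"fingers":255}]'
```

```text
time_s: 18.35
ee_pos: [531.9, 49.7, 164.1]
orientation: [0.0, 1.0, 0.0, -0.002]
force: [-1.1, -0.0, -2.4]
gripper_width: 49.3
gripper_force: 30.0
time_s: 19.23
ee_pos: [534.4, -94.0, 165.5]
orientation: [-0.0, 1.0, 0.001, -0.001]
force: [0.1, -0.3, -2.6]
gripper_width: 49.8
gripper_force: 30.0
```

```bash
python3 -m creep '[{"rotation":[0,0,0],"delta_pos":[0,1,20],"fingers":255},{"rotation":[0,0,0],"delta_pos":[0,0,30],"fingers":255},{"rotation":[0,0,0],"delta_pos":[0,0,22],"fingers":255},{"rotation":[0,0,0],"delta_pos":[0,0,13],"fingers":255},{"rotation":[0,0,0],"delta_pos":[0,0,5],"fingers":255},{"rotation":[0,0,0],"delta_pos":[0,0,2],"fingers":255},{"rotation":[0,0,0],"delta_pos":[0,0,1],"fingers":255},{"rotation":[0,0,0],"delta_pos":[0,0,0],"fingers":255},{"rotation":[0,0,0],"delta_pos":[0,0,0],"fingers":255}]'; python3 w.py w6
```

```text
time_s: 20.35
ee_pos: [535.3, -96.1, 73.4]
orientation: [0.0, 1.0, 0.0, 0.0]
force: [-0.0, 0.5, -2.5]
gripper_width: 49.3
gripper_force: 30.0
tcp [535.2 -96.1  73.3] q [-0.31  0.35  1.79 -0.    1.    1.26] W 49.6
```

View pics/w6.png

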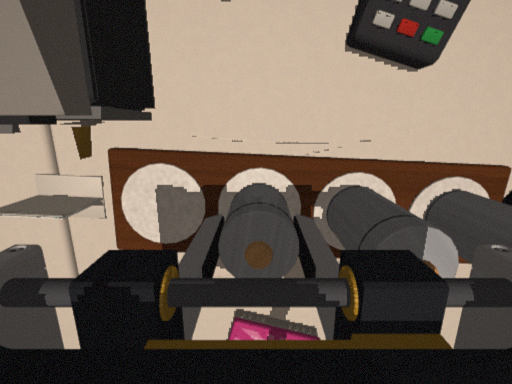

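tin_84 is over c2, and the card at (75,195) still stands. I'll set it down, then fetch tin_64.

```bash
python3 -m creep '[{"rotation":[0,0,0],"delta_pos":[0,0,1.5],"fingers":255},{"rotation":[0,0,0],"delta_pos":[0,0,0],"fingers":255},{"rotation":[0,0,0],"delta_pos":[0,0,0],"fingers":70},{"rotation":[0,0,0],"delta_pos":[0,0,0],"fingers":70},{"rotation":[0,0,0],"delta_pos":[0,0,0],"fingers":70},{"rotation":[0,0,0],"delta_pos":[0,0,-30],"fingers":70},{"rotation":[0,0,0],"delta_pos":[0,0,-40],"fingers":70},{"rotation":[0,0,0],"delta_pos":[0,0,-40],"fingers":70},{"rotation":[0,0,0],"delta_pos":[-10,-30,-10],"fingers":0},{"rotation":[0,0,0],"delta_pos":[-15,-43,0],"fingers":0}]'; python3 -m creep '[{"rotation":[0,0,0],"delta_pos":[-14,-42,0],"fingers":0},{"rotation":[0,0,0],"delta_pos":[-14,-42,0],"fingers":0},{"rotation":[0,0,0],"delta_pos":[-14,-42,0],"fingers":0},{"rotation":[0,0,0],"delta_pos":[-14,-42,0],"fingers":0},{"rotation":[0,0,0],"delta_pos":[-14,-42,0],"fingers":0},{"rotation":[0,0,0],"delta_pos":[-14,-42,0],"fingers":0},{"rotation":[0,0,0],"delta_pos":[-14,-42,0],"fingers":0},{"rotation":[0,0,0],"delta_pos":[-14,-42,0],"fingers":0},{"rotation":[0,0,0],"delta_pos":[0,0,0],"fingers":0},{"rotation":[0,0,0],"delta_pos":[0,0,0],"fingers":0}]'; python3 w.py w7
```

```text
time_s: 21.65
ee_pos: [511.0, -23.1, 192.9]
orientation: [0.0, 1.0, -0.001, 0.002]
force: [0.1, 0.0, 0.4]
gripper_width: 84.7
gripper_force: 0.0
time_s: 22.9
ee_pos: [397.7, 312.5, 191.4]
orientation: [0.0, 1.0, 0.001, 0.0]
force: [-0.4, -0.6, -0.4]
gripper_width: 93.7
gripper_force: 0.0
tcp [397.9 312.1 191.4] q [ 0.53  0.19  1.69 -0.    1.26  2.1 ] W 93.9
```

View pics/w7.png

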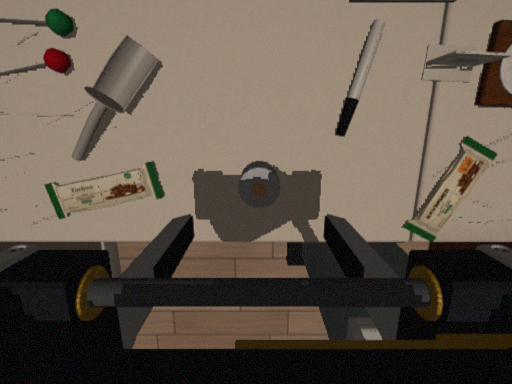

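tin_64's knob is at (259,188), centred. I'll descend and grip.

```bash
python3 -m creep '[{"rotation":[0,0,0],"delta_pos":[0,0,36],"fingers":0},{"rotation":[0,0,0],"delta_pos":[0,0,40],"fingers":0},{"rotation":[0,0,0],"delta_pos":[0,0,40],"fingers":0},{"rotation":[0,0,0],"delta_pos":[0,0,39],"fingers":0},{"rotation":[0,0,0],"delta_pos":[0,0,0],"fingers":0},{"rotation":[0,0,0],"delta_pos":[0,0,0],"fingers":255},{"rotation":[0,0,0],"delta_pos":[0,0,0],"fingers":255},{"rotation":[0,0,0],"delta_pos":[0,0,0],"fingers":255},{"rotation":[0,0,0],"delta_pos":[0,0,0],"fingers":255},{"rotation":[0,0,0],"delta_pos":[0,0,0],"fingers":255}]'
```

```text
time_s: 24.2
ee_pos: [397.7, 312.8, 36.8]
orientation: [0.0, 1.0, 0.001, 0.0]
force: [-0.0, -0.7, 2.9]
gripper_width: 50.0
gripper_force: 30.0
```

```bash
python3 -m creep '[{"rotation":[0,0,0],"delta_pos":[0,0,-20],"fingers":255},{"rotation":[0,0,0],"delta_pos":[0,0,-40],"fingers":255},{"rotation":[0,0,0],"delta_pos":[0,0,-40],"fingers":255},{"rotation":[0,0,0],"delta_pos":[8,18,-10],"fingers":255},{"rotation":[0,0,0],"delta_pos":[16,37,0],"fingers":255},{"rotation":[0,0,0],"delta_pos":[16,37,0],"fingers":255},{"rotation":[0,0,0],"delta_pos":[16,37,0],"fingers":255},{"rotation":[0,0,0],"delta_pos":[16,37,0],"fingers":255},{"rotation":[0,0,0],"delta_pos":[16,37,0],"fingers":255},{"rotation":[0,0,0],"delta_pos":[16,37,0],"fingers":255}]'; python3 -m creep '[{"rotation":[0,0,0],"delta_pos":[16,37,0],"fingers":255},{"rotation":[0,0,0],"delta_pos":[16,37,0],"fingers":255},{"rotation":[0,0,0],"delta_pos":[5,10,0],"fingers":255},{"rotation":[0,0,0],"delta_pos":[0,0,0],"fingers":255},{"rotation":[0,0,0],"delta_pos":[0,0,0],"fingers":255},{"rotation":[0,0,0],"delta_pos":[0,0,0],"fingers":255}]'
```

```text
time_s: 25.45
ee_pos: [501.9, 71.9, 146.1]
orientation: [-0.0, 1.0, 0.0, -0.0]
force: [0.1, -0.1, -1.5]
gripper_width: 49.7
gripper_force: 30.0
time_s: 26.2
ee_pos: [538.3, -9.7, 146.5]
orientation: [-0.0, 1.0, 0.001, -0.0]
force: [-0.8, 0.6, -1.4]
gripper_width: 49.5
gripper_force: 30.0
```

```bash
python3 -m creep '[{"rotation":[0,0,0],"delta_pos":[0,0,20],"fingers":255},{"rotation":[0,0,0],"delta_pos":[0,0,30],"fingers":255},{"rotation":[0,0,0],"delta_pos":[0,0,22],"fingers":255},{"rotation":[0,0,0],"delta_pos":[0,0,13],"fingers":255},{"rotation":[0,0,0],"delta_pos":[0,0,5],"fingers":255},{"rotation":[0,0,0],"delta_pos":[0,0,2],"fingers":255},{"rotation":[0,0,0],"delta_pos":[0,0,1],"fingers":255},{"rotation":[0,0,0],"delta_pos":[0,0,0],"fingers":255},{"rotation":[0,0,0],"delta_pos":[0,0,0],"fingers":255}]'; python3 w.py w8
```

```text
time_s: 27.32
ee_pos: [539.2, -11.0, 53.8]
orientation: [0.0, 1.0, 0.0, 0.0]
force: [0.9, 0.1, -1.5]
gripper_width: 49.3
gripper_force: 30.0
tcp [539.1 -11.   53.8] q [-0.15  0.37  1.82 -0.    0.95  1.42] W 49.4
```

View pics/w8.png

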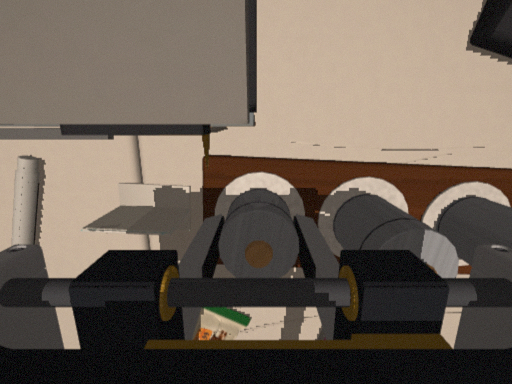

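tin_64 is over c1, with the card standing at (150,205). I'll lower, release and retreat.

```bash
python3 -m creep '[{"rotation":[0,0,0],"delta_pos":[0,0,1.5],"fingers":255},{"rotation":[0,0,0],"delta_pos":[0,0,0],"fingers":255},{"rotation":[0,0,0],"delta_pos":[0,0,0],"fingers":70},{"rotation":[0,0,0],"delta_pos":[0,0,0],"fingers":70},{"rotation":[0,0,0],"delta_pos":[0,0,0],"fingers":70},{"rotation":[0,0,0],"delta_pos":[0,0,-30],"fingers":70},{"rotation":[0,0,0],"delta_pos":[0,0,-40],"fingers":70},{"rotation":[0,0,0],"delta_pos":[0,0,-50],"fingers":70},{"rotation":[0,0,0],"delta_pos":[0,0,-50],"fingers":70},{"rotation":[0,0,0],"delta_pos":[-30,0,-10],"fingers":70}]'; python3 -m creep '[{"rotation":[0,0,0],"delta_pos":[-50,0,0],"fingers":70},{"rotation":[0,0,0],"delta_pos":[-50,0,0],"fingers":70},{"rotation":[0,0,0],"delta_pos":[-50,0,0],"fingers":70},{"rotation":[0,0,0],"delta_pos":[-30,0,0],"fingers":70},{"rotation":[0,0,0],"delta_pos":[0,0,0],"fingers":70},{"rotation":[0,0,0],"delta_pos":[0,0,0],"fingers":70}]'; python3 - <<'E'
from bench import eyes
from h import *
S,T=eyes.get_image("scene"),eyes.get_image("top")
C=[(539,-11),(535.2,-95.7),(531.3,-180),(527.4,-265)]
def knob(im,p):
    u,v=map(int,proj(im,p));hsv=cv2.cvtColor(im["pixels"],cv2.COLOR_BGR2HSV)
    m=(hsv[...,0]>=5)&(hsv[...,0]<=22)&(hsv[...,1]>90)&(hsv[...,2]>80);w=np.zeros_like(m);w[v-9:v+9,u-9:u+9]=1
    b=blobs(m&w,3,100);return max(b,key=lambda x:x[1])[0] if b else None
for (x,y),h in zip(C,(76,95,116,135)):
    a,b=knob(S,(x,y,h)),knob(T,(x,y,h))
    print(a,b,"coaster",(x,y),"knob",*(np.round(q,1) for q in tri(S,a,T,b)) if a and b else ())
a=cv2.resize(S["pixels"][110:230,190:350],(400,300));b=cv2.resize(T["pixels"][125:245,210:370],(400,300))
cv2.imwrite("pics/end.png",cv2.hconcat([a,b]))
E
```

```text
time_s: 28.62
ee_pos: [512.3, -11.4, 235.7]
orientation: [0.001, 1.0, 0.001, 0.004]
force: [-1.3, -0.1, -0.1]
gripper_width: 68.6
gripper_force: 0.0
time_s: 29.38
ee_pos: [330.2, -11.3, 232.4]
orientation: [0.0, 1.0, 0.0, 0.001]
force: [0.4, -0.1, -0.3]
gripper_width: 68.2
gripper_force: 0.0
[241.0, 175.0] [250.0, 168.0] coaster (539, -11) knob [539.5  -9.6  75.8] 0.2
[260.0, 157.0] [276.2, 168.0] coaster (535.2, -95.7) knob [535.4 -94.4  95.4] 0.2
[277.0, 140.0] [303.2, 167.5] coaster (531.3, -180) knob [ 533.2 -178.8  115.1] 0.2
None [332.0, 167.5] coaster (527.4, -265) knob
```

View pics/end.png

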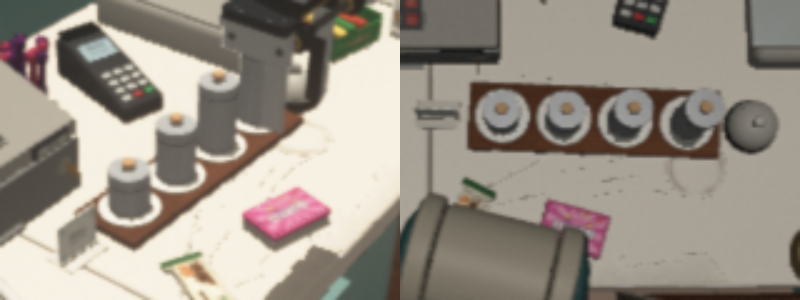

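The tins stand upright on their coasters, rising from the card towards the bell, with the card and bell in place. The arm hides the top of tin_124 in the scene view, so I'll check it in the top view and then hand in.

```bash
python3 - <<'E'
from bench import eyes,robot
from h import *
p=plane(eyes.get_image("top"),332.0,167.5,135);print(p)
if np.hypot(p[0]-527.4,p[1]+265)<7: print(robot.finish_job())
E
```

```text
[ 529.154003   -265.84661494  135.        ]
the job is handed in; nothing more can be done
None
```

The job is handed in: all four tins stand upright on their coasters, rising in height from the price card to the bell. Each tin measured within about 3 mm of its coaster's centre (tin_124 from the top view only). The price card and bell look undisturbed in the final pictures, and it took about 30 s of the 99 s allowed.

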